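# Clamp a filter cassette in the wedge-lock jig

### The arm

A 7-joint arm with a two-finger parallel gripper is mounted at the origin on a cart in front of the work surface, level with it; the furniture and walls round the work are solid. World frame = base frame: x ahead of the robot, y to its left, z up, the work surface at z = 0. Lengths are in m, angles in rad, forces in N, time in s.
With the tool pointing down it reaches from about 0.4 to 0.85 m from the base axis. Payload 4.4 kg.
Tool frame: the origin (TCP) lies midway between the tips of the shut fingers; the grasp point (between the pads) lies bot.tcp_to_grasp behind it (bot.tcp_to_grasp is the distance from the TCP to the grasp point, in m); z points along the fingers, y is the line along which they close (so a half turn about z gives the same grasp; the last joint's range is limited). The gripper opens to 94 mm and grips with 3 to 60 N. Pads are 16 mm wide; open, the fingers measure 119 mm over their backs; the gripper's body (75 mm by 177 mm) begins 78 mm behind the grasp point.
Start: joints at [1.189, 0.628, 0.038, 1.517, -0.027, 0.996, -0.02], TCP at [0.202, -0.618, 0.205] pointing down, gripper open.
Joint ranges: [-3.06, 3.06], [-0.37, 2.12], [-1.25, 1.32], [0.18, 2.47], [-1.1, 4.24], [0.23, 1.98], [-2.94, 2.94]. Speed limits (rad/s): [2.57, 2.57, 3.14, 3.14, 3.14, 3.14, 3.14].

### API

Orientations are given as a rotation vector (axis times angle).
In Python, from workcell import bot, read_camera, camera_model gives the robot as it stands.
- The arm moves only by the shell command python3 -m crank 'ROWS' [FORCE]. ROWS is JSON, a list of rows, each an object with "slide": the shift along the tool's x, y, z in units of 40 mm (1.0 is 40 mm), a list of three; "twist": the turn, a rotation vector about the tool's x, y, z in degrees, a list of three; "jaw": the closure in counts, from 0 (fully open) to 255 (shut). A call has exactly 10 rows; each row shifts and turns the commanded pose from where the row before left it, along the tool's axes as they then stand; what a row does not reach is not made up. A row lasts 1/12 s, in which the tool goes at most 41.7 mm and 7.16 degrees, less where a joint would pass 70% of its speed; a pose out of reach is approached as far as the arm can. A call is refused whole if a number of a shift passes 1 or a number of a turn 7.16, either way. A call with a gripper value outside its range is refused whole. The fingers move at their own pace and stop on an object; FORCE is the grip in N (left out, the last holds). Time passes only in rows, so rows that do not move let the fingers close, or fill a call up. It gives the time, the measured TCP pose, the force and the opening at its end, in the units of the state.
- bot.read_state(): the state, without advancing time (a new reading comes with each control period).
- read_camera(name): name is "scene" or "top" or "wrist"; returns the picture (480x640x3 uint8, blue, green, red); there is no depth.
- camera_model(name): a dict with "fx", "fy", "cx", "cy" (pixels), "world_from_camera" (4x4, takes a point from camera to world coordinates). Camera axes: x right, y down, z forward; pixel columns grow to the right and rows downward; lengths in m; the calibration is good to about 2 mm. A picture is of the moment at which its call begins: read the wrist's pose just before it. camera_model takes no time and is no camera call; for the wrist camera it gives the pose at the moment of the call.
- bot.hand_in(): hands the job in, once; it reports no verdict.
The state is a dict: "clock": time; "joint_pos": joint angles; "joint_velocities": joint speeds; "joint_efforts": joint torques, N m; "tool_pos": TCP position; "tool_rot": TCP orientation; "force": force on the tool from outside, world axes, zero at the start; "torque": the same for the moment, N m; "gripper_width": finger opening in m.
Only numpy, scipy, OpenCV 4.12 (cv2) and the standard library are available. Lean on these libraries where they do the work, as an engineer would, in place of code of your own. Each camera call takes 0.05 s, during which the arm holds its last target. There are 200 camera calls.

### The job

Get the filter cassette clamped for its leak test: slide the jig's bar gently forward by its knob until the cassette sits against the back stop, then push the thumb wedge along its ramp until it jams the bar fast, with about 15 N of firm thumb pressure. The cassette is brittle and the wedge must come out again: never put more than 25 N on either. Leave the other parts round the jig where they are.

Things in the scene. Friction and masses are not known exactly. Their poses are not given: they have to be found in the camera images.
- jig: Aluminium clamp jig, fixed on the worktop. Base plate 270 x 130 x 10 mm, origin at the centre of its underside; x runs along the bar towards the back stop, y to the left, z up. Positions called 'jig' below are mm in this frame. A steel bar (110 long, y -12 to 12, top z 33.5) slides along the middle. Plate bolt heads to z 15 at x +-122, y +-52.
- stop_face (a point): Middle of the front face (jig x 90) of the back stop, an upright block 62 mm wide, up to jig z 44. In front of it two cheeks 45 mm apart (jig x 54 to 90, up to z 28) form the nest that keeps the cassette in line.
- guide (a point): Middle of the dark guide rail right of the bar (jig y -27 to -13.5, x -80 to 40). Its keeper lip reaches over the bar to jig y -8.5, z 38; two bolt heads on it (y -22) reach z 43.
- channel (a point): Fixed point on the plate amid the wedge's channel, left of the bar. The channel's other wall is the dark ramp rail (16 mm thick, to jig z 34, bolt heads to z 41): from jig x -85 to 10 it closes in on the bar at 8 degrees, gap 26 down to 13 mm. The rail is set anew each time up to 1.2 mm sideways, so the jamming place shifts some 9 mm either way: unknown beforehand, to be felt.
- bar (a joint): Travel of the sliding bar along jig +x, in m: at 0 its front face is at jig x 10 mm; end stop 0.055. Starts at 0 to 0.012, takes about 2.5 N to slide and stays where left; pressing the cassette to the stop adds to that. At about 0.042 the cassette is against the back stop and the bar against the cassette.
- bar_knob (a point): Middle of the upright round black knob on the bar: diameter 18 mm, from 13 mm below to 13 mm above this point, on a 13 mm neck. Free all round above jig z 43. The bar's rear end is 65 mm behind it (jig -x).
- wedge: Loose steel thumb wedge, 0.12 kg, 80 long, 20 high, 27 mm wide at the rear, 16 at the thin end, flat in the channel, thin end to the back stop. Left side slopes 8 degrees, right is parallel to the bar. Thumb pad at the rear: 10 thick, 24 wide, 36 high. Origin under the middle of the pad's rear face; x to the thin end, z up. Starts slack, rear at jig x -132 to -118; jams at about -90 +-10.
- wedge_thumb (a point): Middle of the rear face of the wedge's thumb pad, 14 mm above the plate: push here or lower with shut fingers, along jig +x; free behind. Ground and oiled (friction 0.25). Once it bears on ramp and bar it hardly moves on and the force rises steeply; 15 N held for a moment squeezes the bar with some 12 N, which stays when let go. Gripping counts as force on it too.
- cassette: White round filter cassette, 38 mm diameter, body 30 mm high, small blue port on top to 38 mm, 14 g, standing loose on the plate in the nest. Origin at the centre of its underside. Starts 4 to 11 mm short of the back stop; touches it with its centre at jig x 71.
- spare_cassette: Bystander: clear filter cassette with blue ring and red port, 40 mm diameter, 38 mm high, standing loose on the worktop right of the jig. Origin at its underside.
- stopper: Bystander: orange rubber stopper, 30 mm, 29 mm high, loose on the worktop left of the jig. Origin at its underside.
- coupler: Bystander: white hose coupler, 26 mm diameter, 70 mm tall, standing loose on the worktop left of the jig. Origin at its underside.
There are look-alikes about, which are no part of the job. Leave any green look-alike of the wedge alone. Leave any pink look-alike of the cassette alone.

How it is judged:
On the way:
1. the bar is brought up to the cassette, the cassette against the back stop, while the wedge is still slack (x of cassette in the frame of jig above 0.0695 m and value of joint bar above 0.04 m and contact force between wedge and bar below 0.5 N), for 0.2 s.
At the end, for the whole second after the job is handed in: The cassette stands upright against the back stop (within 1.5 mm), the bar bears on it with more than 0.5 N, and the wedge, flat on the plate and at rest, is jammed between ramp and bar: it presses on the bar with more than 7 N though nobody touches it (x of cassette in the frame of jig above 0.0695 m and value of joint bar above 0.04 m and contact force between wedge and bar above 7 N and contact force between bar and cassette above 0.5 N and angle between wedge's own z axis and vertical below 0.06 rad and angle between cassette's own z axis and vertical below 0.1 rad and linear speed of wedge below 0.005 m/s).
It fails at once if the brittle cassette is pressed by the bar with more than 25 N (contact force between cassette and bar above 25 N).
It fails at once if the wedge is pushed, struck or gripped with more than 25 N (contact force between the fingers and wedge above 25 N).
It fails at once if a bystander is moved by more than 15 mm (distance of any of spare_cassette, stopper, coupler from where it was at the start of the episode above 0.015 m).
It also fails if it takes over 58 s, if anything falls off the work surface, if the arm or the gripper's body presses on something with over 40 N, if the wrist force passes 120 N, or if a joint passes its speed limit or range.

## Working session

There is one attempt and no reset: what is moved stays moved. The work goes in short steps, Python scripts to look and compute and a shell command to move; the robot and the scene stay as the last step left them, time stands still between calls to the robot, and variables do not carry over. Pictures are saved under pics/ and viewed, on a budget of 10 in all, crops included, one or two more only if the job needs it, and the job is handed in when it is done.

```bash
mkdir -p pics; python3 - <<'E'
from workcell import bot, read_camera, camera_model
import cv2,numpy as np
np.set_printoptions(precision=4,suppress=True)
s=bot.read_state();print(s, bot.tcp_to_grasp)
for n in("scene","top"):
    cv2.imwrite(f"pics/{n}0.png",read_camera(n)); m=camera_model(n);print(n,m)
E
```

```text
{'clock': 0.0, 'joint_pos': array([ 1.1892,  0.6293,  0.0385,  1.5183, -0.027 ,  0.9963, -0.02  ]), 'joint_velocities': array([ 0.0003, -0.0002,  0.0005,  0.0015, -0.002 , -0.0006,  0.0008]), 'joint_efforts': array([  0.0004, -54.9736,   1.1435, -18.6636,  -0.0522,   0.0235,
         0.0002]), 'tool_pos': array([ 0.2017, -0.6172,  0.2046]), 'tool_rot': array([-3.1007, -0.4937,  0.0006]), 'force': array([0.2462, 0.0233, 0.1982]), 'torque': array([ 0.0322, -0.0085,  0.0212]), 'gripper_width': 0.09362910443422143} 0.0188
scene {'fx': 519.9234692952119, 'fy': 519.9234692952119, 'cx': 310.370892213501, 'cy': 237.47385606120278, 'world_from_camera': array([[-0.554 , -0.6433,  0.5284,  0.1789],
       [-0.8324,  0.4182, -0.3635,  0.2164],
       [ 0.0128, -0.6412, -0.7672,  0.747 ],
       [ 0.    ,  0.    ,  0.    ,  1.    ]])}
top {'fx': 509.8698657198401, 'fy': 509.8698657198401, 'cx': 313.0474593096133, 'cy': 247.9886892637371, 'world_from_camera': array([[-0.0158, -0.9891,  0.1461,  0.4724],
       [-0.9999,  0.0157, -0.0015, -0.1196],
       [-0.0008, -0.1461, -0.9893,  1.1515],
       [ 0.    ,  0.    ,  0.    ,  1.    ]])}
```

View pics/top0.png

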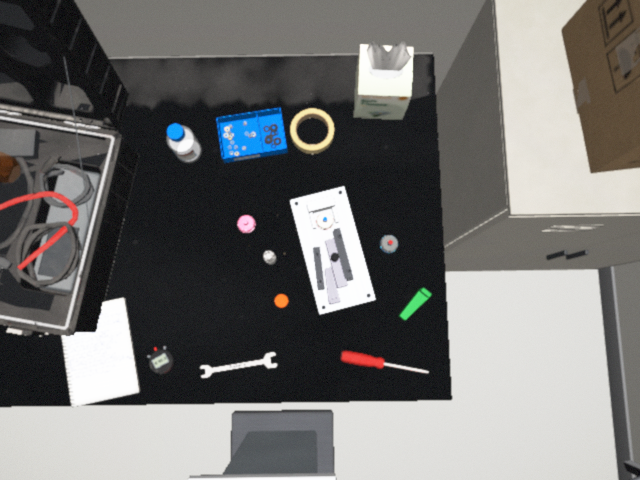

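View pics/scene0.png

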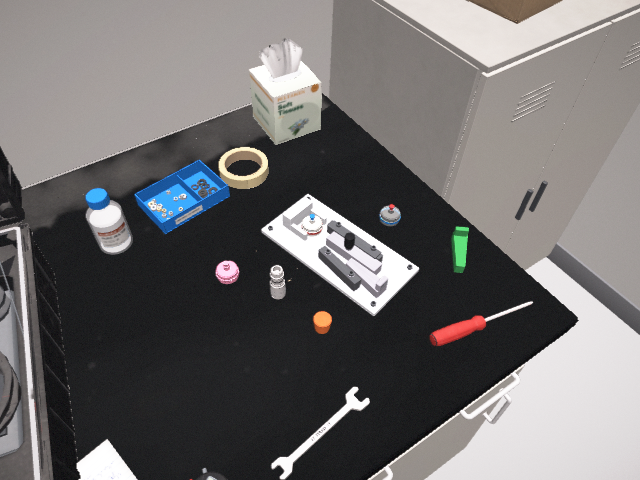

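The top view shows the jig at about (332,250), with plate corners near (290,198), (345,187), (375,299) and (320,313). Its back stop is towards the image top, the knob at (335,257) and the wedge at (332,290). The spare cassette is at (389,243), the stopper at (281,300) and the coupler at (269,257). The green and pink look-alikes are off to the sides.

```bash
cat > h.py <<'E'
from workcell import bot, read_camera, camera_model
import cv2,numpy as np
np.set_printoptions(precision=4,suppress=True)
def onplane(m,uv,z):
    uv=np.atleast_2d(uv).astype(float);T=m["world_from_camera"]
    d=np.c_[(uv[:,0]-m["cx"])/m["fx"],(uv[:,1]-m["cy"])/m["fy"],np.ones(len(uv))]@T[:3,:3].T
    return T[:3,3]+d*((z-T[2,3])/d[:,2])[:,None]
def proj(m,P):
    T=m["world_from_camera"];c=(np.atleast_2d(P)-T[:3,3])@T[:3,:3]
    return np.c_[c[:,0]/c[:,2]*m["fx"]+m["cx"],c[:,1]/c[:,2]*m["fy"]+m["cy"]]
def jig2w(o,yaw,P):
    c,s=np.cos(yaw),np.sin(yaw);P=np.atleast_2d(P)/1000.
    return np.c_[o[0]+c*P[:,0]-s*P[:,1],o[1]+s*P[:,0]+c*P[:,1],P[:,2]]
def w2jig(o,yaw,P):
    P=np.atleast_2d(P);c,s=np.cos(yaw),np.sin(yaw);d=P[:,:2]-o[:2]
    return np.c_[c*d[:,0]+s*d[:,1],-s*d[:,0]+c*d[:,1],P[:,2]]*1000
E
python3 - <<'E'
from h import *
for n,seed in(("top",(332,250)),("scene",(340,250))):
    im=cv2.imread(f"pics/{n}0.png");m=camera_model(n)
    roi=np.zeros(im.shape[:2],np.uint8);cv2.circle(roi,seed,95,255,-1)
    g=im.min(2);mask=((g>150)&(roi>0)).astype(np.uint8)
    mask=cv2.morphologyEx(mask,cv2.MORPH_CLOSE,np.ones((5,5)))
    k,l,st,c=cv2.connectedComponentsWithStats(mask);i=1+np.argmax(st[1:,4])
    ys,xs=np.where(l==i);W=onplane(m,np.c_[xs,ys],0.010)
    r=cv2.minAreaRect((W[:,:2]*1000).astype(np.float32));print(n,st[i],r)
    w,h=r[1];a=np.radians(r[2]+(0 if w>h else 90));a=(a+np.pi/2)%np.pi-np.pi/2
    o=np.array(r[0])/1000;print(o,np.degrees(a))
    # markers check
    big=cv2.resize(im,None,fx=4,fy=4,interpolation=cv2.INTER_CUBIC)
    for P in([122,52,15],[122,-52,15],[-122,52,15],[-122,-52,15],[90,0,44],[-130,0,10]):
        u=proj(m,jig2w(o,a,P))[0]*4;cv2.circle(big,tuple(int(x) for x in u),3,(0,0,255),-1)
    x0=(seed[0]-90)*4;y0=(seed[1]-75)*4
    cv2.imwrite(f"pics/{n}1.png",big[y0:y0+600,x0:x0+720])
E
```

```text
top [ 290  186   86  129 6206] ((638.7015380859375, -163.19696044921875), (270.9129638671875, 131.26348876953125), 13.719714164733887)
[ 0.6387 -0.1632] 13.719714164733892
scene [ 261  194  158  122 7172] ((637.956298828125, -159.15431213378906), (271.40234375, 132.50341796875), 13.760340690612793)
[ 0.638  -0.1592] 13.760340690612798
```

View pics/top1.png

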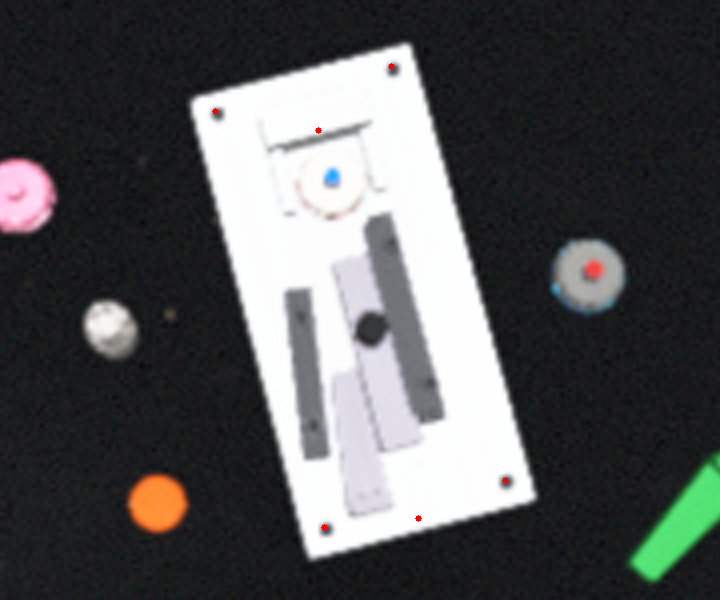

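```bash
python3 - <<'E'
from h import *
m=camera_model("top");o=np.array([.6387,-.1632]);a=np.radians(13.74)
f=lambda u,v:(242+u/4,175+v/4)
for n,p,z in(("knob",(372,328),.0725),("padtopL",(349,498),.046),("padtopR",(388,490),.046),("padrearbotL",(349,516),.012),("padrearR",(392,508),.012),("barrearL",(382,451),.03),("cass",(333,179),.048)):
    print(n,w2jig(o,a,onplane(m,f(*p),z))[0])
o=np.array([.6385,-.1612]);s=bot.read_state()
for P in([-65,0,120],[-65,0,52]):
    t=jig2w(o,a,P)[0];d=t-s["tool_pos"];c,sn=np.cos(a),np.sin(a)
    print(t,"tool units",np.array([c*d[0]+sn*d[1],sn*d[0]-c*d[1],-d[2]])/.04)
R=cv2.Rodrigues(s["tool_rot"])[0];print(R,np.degrees(np.arctan2(R[1,0],R[0,0])))
Tc=camera_model("wrist")["world_from_camera"];print(R.T@(Tc[:3,3]-s["tool_pos"]),R.T@Tc[:3,:3])
E
```

```text
knob [-27.4132   1.9717  72.5   ]
padtopL [-110.6121   35.9799   46.    ]
padtopR [-111.7797   14.4909   46.    ]
padrearbotL [-118.993    37.1327   12.    ]
padrearR [-120.7627   12.8607   12.    ]
barrearL [-89.7526  11.1524  30.    ]
cass [60.8537 -0.4838 48.    ]
[ 0.5754 -0.1766  0.12  ] tool units [11.6904 -8.4825  2.1164]
[ 0.5754 -0.1766  0.052 ] tool units [11.6904 -8.4825  3.8164]
[[ 0.9506  0.3106 -0.0005]
 [ 0.3106 -0.9506  0.0016]
 [-0.     -0.0017 -1.    ]] 18.09293940040571
[ 0.0782  0.0002 -0.1792] [[ 0.0008 -0.9621 -0.2725]
 [ 1.      0.0006  0.0007]
 [-0.0005 -0.2725  0.9621]]
```

```bash
python3 -m crank '[{"slide":[0,0,0],"twist":[0,0,4.35],"jaw":255},{"slide":[0.7,-0.5,0],"twist":[0,0,0],"jaw":255},{"slide":[0.7,-0.5,0],"twist":[0,0,0],"jaw":255},{"slide":[0.7,-0.5,0],"twist":[0,0,0],"jaw":255},{"slide":[0.7,-0.5,0],"twist":[0,0,0],"jaw":255},{"slide":[0.7,-0.5,0],"twist":[0,0,0],"jaw":255},{"slide":[0.7,-0.5,0],"twist":[0,0,0],"jaw":255},{"slide":[0.7,-0.5,0],"twist":[0,0,0],"jaw":255},{"slide":[0.7,-0.5,0],"twist":[0,0,0],"jaw":255},{"slide":[0.7,-0.5,0],"twist":[0,0,0],"jaw":255}]' 20
python3 -m crank '[{"slide":[0.8,-0.6,0],"twist":[0,0,0],"jaw":255},{"slide":[0.8,-0.6,0],"twist":[0,0,0],"jaw":255},{"slide":[0.8,-0.6,0.2],"twist":[0,0,0],"jaw":255},{"slide":[0.8,-0.6,0.3],"twist":[0,0,0],"jaw":255},{"slide":[0.8,-0.6,0.3],"twist":[0,0,0],"jaw":255},{"slide":[0.8,-0.6,0.3],"twist":[0,0,0],"jaw":255},{"slide":[0.6,-0.4,0.3],"twist":[0,0,0],"jaw":255},{"slide":[0,0,0.3],"twist":[0,0,0],"jaw":255},{"slide":[0,0,0],"twist":[0,0,0],"jaw":255},{"slide":[0,0,0],"twist":[0,0,0],"jaw":255}]'
python3 - <<'E'
from h import *
im=read_camera("wrist");cv2.imwrite("pics/w1.png",im);np.save("pics/w1m.npy",camera_model("wrist"),allow_pickle=True)
s=bot.read_state();print(w2jig(np.array([.6385,-.1612]),np.radians(13.74),s["tool_pos"]),s["joint_pos"],s["force"],s["tool_rot"])
E
```

```text
clock: 0.93
tool_pos: [0.4046, -0.3815, 0.2052]
tool_rot: [-3.119, -0.376, 0.001]
force: [-0.8, 0.3, -0.5]
gripper_width: 0.0308
clock: 1.77
tool_pos: [0.5744, -0.1769, 0.1368]
tool_rot: [-3.119, -0.376, 0.004]
force: [-0.2, 0.0, 0.4]
gripper_width: 0.0005
[[-65.9738  -1.1193 137.5847]] [ 0.225   0.6385  0.0445  1.7261 -0.0362  0.7786 -1.046 ] [-0.4929 -0.0507  0.0263] [ 3.1186  0.3732 -0.0019]
```

View pics/w1.png

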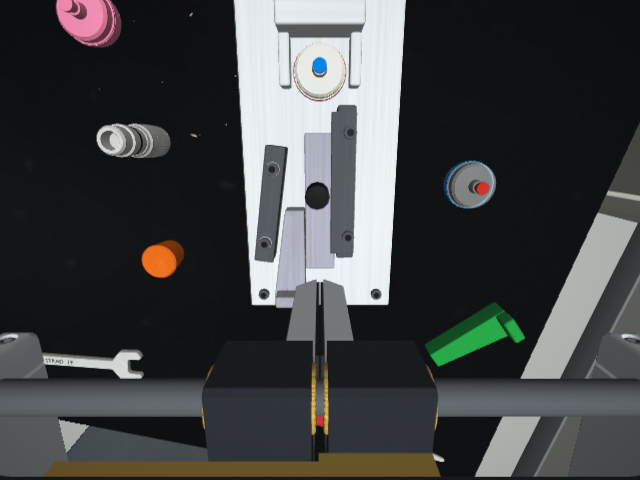

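The wrist view shows the knob at (317,196) in line ahead of the shut fingers at (320,283). The rear bolts are at (264,294) and (376,294), the wedge rear is near (284,303), and the cassette port is at (320,66).

```bash
python3 - <<'E'
from h import *
m=np.load("pics/w1m.npy",allow_pickle=True).item();o=np.array([.6385,-.1612]);a=np.radians(13.74)
for n,p,z in(("knob",(317,196),.0725),("boltL",(264,294),.015),("boltR",(376,294),.015),("gb1",(350,132),.043),("gb2",(348,238),.043),("port",(320,66),.048),("barFL",(305,133),.0335),("barFR",(331,133),.0335),("wtip L",(284,208),.03),("wtipR",(304,208),.03),("tips",(320,283),.1376),("padRearL",(276,306),.012)):
    print(n,w2jig(o,a,onplane(m,p,z))[0])
E
```

```text
knob [-21.729    0.0399  72.5   ]
boltL [-120.2074   49.5353   15.    ]
boltR [-120.3412  -53.857    15.    ]
gb1 [ 21.3168 -24.2504  43.    ]
gb2 [-59.4936 -24.4978  43.    ]
port [64.5896 -2.1291 48.    ]
barFL [20.9231  9.3002 33.5   ]
barFR [ 20.9071 -10.5518  33.5   ]
wtip L [-37.4794  27.3143  30.    ]
wtipR [-37.496   10.9511  30.    ]
tips [-59.8513  -1.8416 137.6   ]
padRearL [-133.7708   39.2782   12.    ]
```

```bash
python3 -m crank '[{"slide":[0,0,0.4],"twist":[0,0,0],"jaw":255},{"slide":[0,0,0.4],"twist":[0,0,0],"jaw":255},{"slide":[0,0,0.4],"twist":[0,0,0],"jaw":255},{"slide":[0,0,0.4],"twist":[0,0,0],"jaw":255},{"slide":[0,0,0.3],"twist":[0,0,0],"jaw":255},{"slide":[0,0,0.2],"twist":[0,0,0],"jaw":255},{"slide":[0,0,0],"twist":[0,0,0],"jaw":255},{"slide":[0.1,0,0],"twist":[0,0,0],"jaw":255},{"slide":[0.1,0,0],"twist":[0,0,0],"jaw":255},{"slide":[0.1,0,0],"twist":[0,0,0],"jaw":255}]'
python3 -m crank '[{"slide":[0.1,0,0],"twist":[0,0,0],"jaw":255},{"slide":[0.1,0,0],"twist":[0,0,0],"jaw":255},{"slide":[0.1,0,0],"twist":[0,0,0],"jaw":255},{"slide":[0.1,0,0],"twist":[0,0,0],"jaw":255},{"slide":[0.1,0,0],"twist":[0,0,0],"jaw":255},{"slide":[0.05,0,0],"twist":[0,0,0],"jaw":255},{"slide":[0.05,0,0],"twist":[0,0,0],"jaw":255},{"slide":[0.05,0,0],"twist":[0,0,0],"jaw":255},{"slide":[0.05,0,0],"twist":[0,0,0],"jaw":255},{"slide":[0,0,0],"twist":[0,0,0],"jaw":255}]'
python3 - <<'E'
from h import *
s=bot.read_state();print(w2jig(np.array([.639,-.163]),np.radians(13.74),s["tool_pos"]),s["force"])
E
```

```text
clock: 2.65
tool_pos: [0.5886, -0.1739, 0.0546]
tool_rot: [3.118, 0.376, 0.003]
force: [-0.0, 0.5, 0.1]
gripper_width: 0.0002
clock: 3.48
tool_pos: [0.6149, -0.167, 0.0535]
tool_rot: [3.119, 0.376, 0.001]
force: [-1.5, -0.0, 0.9]
gripper_width: 0.0007
[[-24.3818   1.8726  53.5355]] [-1.4547 -0.046   0.9031]
```

```bash
python3 -m crank '[{"slide":[0.03,0,0],"twist":[0,0,0],"jaw":255},{"slide":[0.03,0,0],"twist":[0,0,0],"jaw":255},{"slide":[0.03,0,0],"twist":[0,0,0],"jaw":255},{"slide":[0.03,0,0],"twist":[0,0,0],"jaw":255},{"slide":[0.03,0,0],"twist":[0,0,0],"jaw":255},{"slide":[0.025,0,0],"twist":[0,0,0],"jaw":255},{"slide":[0.025,0,0],"twist":[0,0,0],"jaw":255},{"slide":[0.025,0,0],"twist":[0,0,0],"jaw":255},{"slide":[0,0,0],"twist":[0,0,0],"jaw":255},{"slide":[0,0,0],"twist":[0,0,0],"jaw":255}]'
python3 - <<'E'
from h import *
s=bot.read_state();print(w2jig(np.array([.639,-.163]),np.radians(13.74),s["tool_pos"]),s["force"])
cv2.imwrite("pics/w2.png",read_camera("wrist")[:, 120:520])
E
```

```text
clock: 4.32
tool_pos: [0.6234, -0.1649, 0.0535]
tool_rot: [3.119, 0.376, 0.001]
force: [-2.4, 0.3, -0.1]
gripper_width: 0.0006
[[-15.6091   1.8804  53.5311]] [-2.4108  0.322  -0.1233]
```

View pics/w2.png

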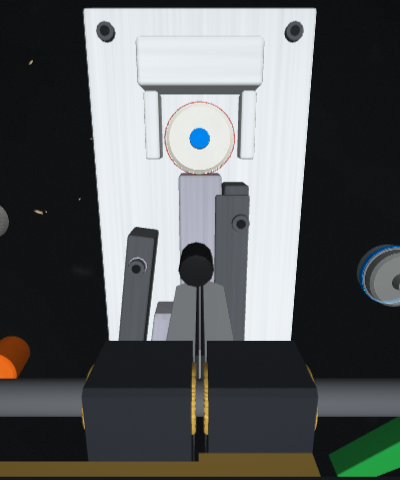

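The shut fingers are on the knob at (197,265). The bar front at (200,175) meets the cassette, whose centre is at (200,138) and a few mm short of the stop at (200,90).

```bash
python3 -m crank '[{"slide":[0.02,0,0],"twist":[0,0,0],"jaw":255},{"slide":[0.02,0,0],"twist":[0,0,0],"jaw":255},{"slide":[0.02,0,0],"twist":[0,0,0],"jaw":255},{"slide":[0.015,0,0],"twist":[0,0,0],"jaw":255},{"slide":[0.015,0,0],"twist":[0,0,0],"jaw":255},{"slide":[0.01,0,0],"twist":[0,0,0],"jaw":255},{"slide":[0.01,0,0],"twist":[0,0,0],"jaw":255},{"slide":[0.01,0,0],"twist":[0,0,0],"jaw":255},{"slide":[0,0,0],"twist":[0,0,0],"jaw":255},{"slide":[0,0,0],"twist":[0,0,0],"jaw":255}]'

```

```text
clock: 5.2
tool_pos: [0.6279, -0.1638, 0.0536]
tool_rot: [3.119, 0.376, 0.0]
force: [-2.2, 0.2, 0.3]
gripper_width: 0.0004
```

```bash
python3 -m crank '[{"slide":[0.01,0,0],"twist":[0,0,0],"jaw":255},{"slide":[0.01,0,0],"twist":[0,0,0],"jaw":255},{"slide":[0.01,0,0],"twist":[0,0,0],"jaw":255},{"slide":[0.01,0,0],"twist":[0,0,0],"jaw":255},{"slide":[0.01,0,0],"twist":[0,0,0],"jaw":255},{"slide":[0.01,0,0],"twist":[0,0,0],"jaw":255},{"slide":[0,0,0],"twist":[0,0,0],"jaw":255},{"slide":[0,0,0],"twist":[0,0,0],"jaw":255},{"slide":[0,0,0],"twist":[0,0,0],"jaw":255},{"slide":[0,0,0],"twist":[0,0,0],"jaw":255}]'

```

```text
clock: 6.03
tool_pos: [0.6294, -0.1634, 0.0535]
tool_rot: [-3.119, -0.376, 0.002]
force: [-5.4, -0.8, 1.9]
gripper_width: 0.0004
```

```bash
python3 -m crank '[{"slide":[0.005,0,0],"twist":[0,0,0],"jaw":255},{"slide":[0.005,0,0],"twist":[0,0,0],"jaw":255},{"slide":[0.005,0,0],"twist":[0,0,0],"jaw":255},{"slide":[0.005,0,0],"twist":[0,0,0],"jaw":255},{"slide":[0,0,0],"twist":[0,0,0],"jaw":255},{"slide":[0,0,0],"twist":[0,0,0],"jaw":255},{"slide":[0,0,0],"twist":[0,0,0],"jaw":255},{"slide":[0,0,0],"twist":[0,0,0],"jaw":255},{"slide":[0,0,0],"twist":[0,0,0],"jaw":255},{"slide":[0,0,0],"twist":[0,0,0],"jaw":255}]'
python3 - <<'E'
from h import *
cv2.imwrite("pics/w3.png",cv2.resize(read_camera("wrist")[20:220, 220:420],None,fx=2,fy=2,interpolation=2));s=bot.read_state();print(s["force"],s["tool_pos"])
E
```

```text
clock: 6.87
tool_pos: [0.6295, -0.1634, 0.0535]
tool_rot: [-3.119, -0.375, 0.004]
force: [-6.7, 0.3, 3.8]
gripper_width: 0.0005
[-6.7648  0.3489  3.2659] [ 0.6295 -0.1634  0.0535]
```

View pics/w3.png

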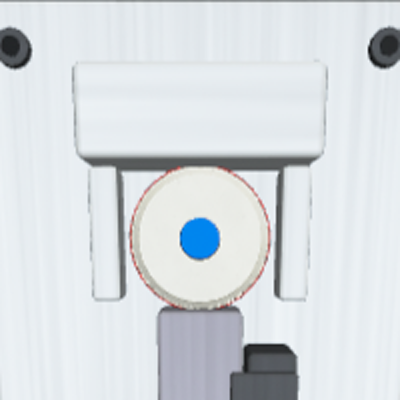

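The cassette at (200,238) is now against the back stop, its rim meeting the face at about (200,165), and the bar touches it at (200,308). Next I back off and go round behind the wedge.

```bash
python3 -m crank '[{"slide":[-0.1,0,0],"twist":[0,0,0],"jaw":255},{"slide":[-0.4,0,0],"twist":[0,0,0],"jaw":255},{"slide":[0,0,-0.45],"twist":[0,0,0],"jaw":255},{"slide":[0,0,-0.45],"twist":[0,0,0],"jaw":255},{"slide":[-0.7,-0.1,0],"twist":[0,0,0],"jaw":255},{"slide":[-0.8,-0.2,0],"twist":[0,0,0],"jaw":255},{"slide":[-0.7,-0.2,0],"twist":[0,0,0],"jaw":255},{"slide":[-0.5,-0.08,0],"twist":[0,0,0],"jaw":255},{"slide":[0,0,0],"twist":[0,0,0],"jaw":255},{"slide":[0,0,0],"twist":[0,0,0],"jaw":255}]'
python3 - <<'E'
from h import *
s=bot.read_state();print(w2jig(np.array([.639,-.163]),np.radians(13.74),s["tool_pos"]),s["force"])
m=camera_model("wrist");im=read_camera("wrist");cv2.imwrite("pics/w4.png",im);np.save("pics/w4m.npy",m,allow_pickle=True)
E
```

```text
clock: 7.75
tool_pos: [0.5025, -0.1714, 0.0903]
tool_rot: [3.118, 0.375, 0.006]
force: [-0.1, -1.0, -0.3]
gripper_width: 0.0006
[[-134.5959   24.242    90.3167]] [-0.0759 -1.0489 -0.3348]
```

View pics/w4.png

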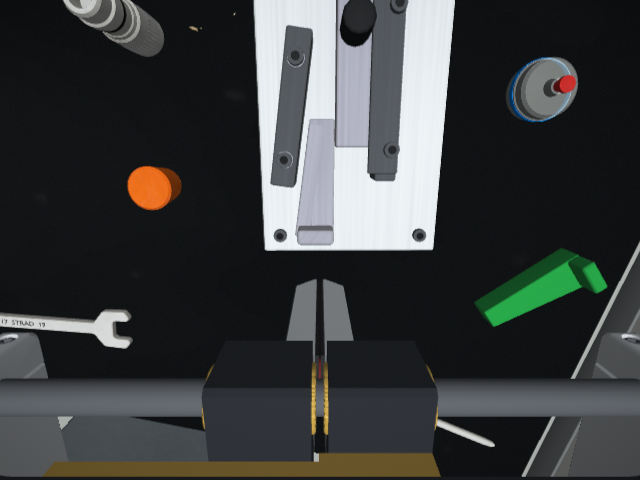

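The wedge pad is at (316,236), in line with the fingers at (320,283). The rear bolts are at (280,236) and (419,236).

```bash
python3 - <<'E'
from h import *
m=np.load("pics/w4m.npy",allow_pickle=True).item();o=np.array([.639,-.163]);a=np.radians(13.74)
for n,p,z in(("bL",(280,236),.015),("bR",(419,236),.015),("padrearL",(299,245),.046),("padrearR",(333,245),.046),("padfront",(316,227),.046),("tipR",(333,120),.03)):print(n,w2jig(o,a,onplane(m,p,z))[0])
E
```

```text
bL [-121.1401   52.9201   15.    ]
bR [-121.196   -50.3388   15.    ]
padrearL [-119.4397   37.1361   46.    ]
padrearR [-119.4531   14.8037   46.    ]
padfront [-107.3439   25.94     46.    ]
tipR [-40.7784  14.9909  30.    ]
```

```bash
python3 -m crank '[{"slide":[-0.1,-0.03,0.2],"twist":[0,0,0],"jaw":255},{"slide":[0,0,0.4],"twist":[0,0,0],"jaw":255},{"slide":[0,0,0.4],"twist":[0,0,0],"jaw":255},{"slide":[0,0,0.3],"twist":[0,0,0],"jaw":255},{"slide":[0,0,0.25],"twist":[0,0,0],"jaw":255},{"slide":[0,0,0.15],"twist":[0,0,0],"jaw":255},{"slide":[0,0,0],"twist":[0,0,0],"jaw":255},{"slide":[0.1,0,0],"twist":[0,0,0],"jaw":255},{"slide":[0.05,0,0],"twist":[0,0,0],"jaw":255},{"slide":[0.05,0,0],"twist":[0,0,0],"jaw":255}]'
python3 -m crank '[{"slide":[0.05,0,0],"twist":[0,0,0],"jaw":255},{"slide":[0.05,0,0],"twist":[0,0,0],"jaw":255},{"slide":[0.05,0,0],"twist":[0,0,0],"jaw":255},{"slide":[0.05,0,0],"twist":[0,0,0],"jaw":255},{"slide":[0.05,0,0],"twist":[0,0,0],"jaw":255},{"slide":[0.05,0,0],"twist":[0,0,0],"jaw":255},{"slide":[0.05,0,0],"twist":[0,0,0],"jaw":255},{"slide":[0.03,0,0],"twist":[0,0,0],"jaw":255},{"slide":[0,0,0],"twist":[0,0,0],"jaw":255},{"slide":[0,0,0],"twist":[0,0,0],"jaw":255}]'
python3 - <<'E'
from h import *
s=bot.read_state();print(w2jig(np.array([.639,-.163]),np.radians(13.74),s["tool_pos"]),s["force"])
E
```

```text
clock: 8.63
tool_pos: [0.506, -0.1689, 0.0223]
tool_rot: [3.118, 0.376, 0.003]
force: [0.3, 0.5, 0.8]
gripper_width: 0.0003
clock: 9.47
tool_pos: [0.5199, -0.1652, 0.0216]
tool_rot: [3.119, 0.376, 0.001]
force: [-0.5, -1.3, -1.1]
gripper_width: 0.0005
[[-116.2346   26.1867   21.5876]] [-0.5282 -1.262  -1.1222]
```

```bash
python3 -m crank '[{"slide":[0.03,0,0],"twist":[0,0,0],"jaw":255},{"slide":[0.03,0,0],"twist":[0,0,0],"jaw":255},{"slide":[0.02,0,0],"twist":[0,0,0],"jaw":255},{"slide":[0.02,0,0],"twist":[0,0,0],"jaw":255},{"slide":[0.02,0,0],"twist":[0,0,0],"jaw":255},{"slide":[0.01,0,0],"twist":[0,0,0],"jaw":255},{"slide":[0.01,0,0],"twist":[0,0,0],"jaw":255},{"slide":[0.01,0,0],"twist":[0,0,0],"jaw":255},{"slide":[0,0,0],"twist":[0,0,0],"jaw":255},{"slide":[0,0,0],"twist":[0,0,0],"jaw":255}]'

```

```text
clock: 10.3
tool_pos: [0.5254, -0.1638, 0.0216]
tool_rot: [3.119, 0.376, 0.0]
force: [-0.6, 0.0, 0.0]
gripper_width: 0.0006
```

```bash
python3 -m crank '[{"slide":[0.015,0,0],"twist":[0,0,0],"jaw":255},{"slide":[0.015,0,0],"twist":[0,0,0],"jaw":255},{"slide":[0.015,0,0],"twist":[0,0,0],"jaw":255},{"slide":[0.015,0,0],"twist":[0,0,0],"jaw":255},{"slide":[0.015,0,0],"twist":[0,0,0],"jaw":255},{"slide":[0.015,0,0],"twist":[0,0,0],"jaw":255},{"slide":[0.01,0,0],"twist":[0,0,0],"jaw":255},{"slide":[0,0,0],"twist":[0,0,0],"jaw":255},{"slide":[0,0,0],"twist":[0,0,0],"jaw":255},{"slide":[0,0,0],"twist":[0,0,0],"jaw":255}]'

```

```text
clock: 11.13
tool_pos: [0.5294, -0.1628, 0.0216]
tool_rot: [3.119, 0.376, 0.001]
force: [-0.4, -0.2, -0.0]
gripper_width: 0.0007
```

```bash
python3 -m crank '[{"slide":[0.015,0,0],"twist":[0,0,0],"jaw":255},{"slide":[0.015,0,0],"twist":[0,0,0],"jaw":255},{"slide":[0.015,0,0],"twist":[0,0,0],"jaw":255},{"slide":[0.015,0,0],"twist":[0,0,0],"jaw":255},{"slide":[0.015,0,0],"twist":[0,0,0],"jaw":255},{"slide":[0.015,0,0],"twist":[0,0,0],"jaw":255},{"slide":[0.01,0,0],"twist":[0,0,0],"jaw":255},{"slide":[0,0,0],"twist":[0,0,0],"jaw":255},{"slide":[0,0,0],"twist":[0,0,0],"jaw":255},{"slide":[0,0,0],"twist":[0,0,0],"jaw":255}]'

```

```text
clock: 11.97
tool_pos: [0.5333, -0.1618, 0.0216]
tool_rot: [3.119, 0.376, 0.001]
force: [-0.5, -0.3, -0.6]
gripper_width: 0.0004
```

```bash
python3 -m crank '[{"slide":[0.015,0,0],"twist":[0,0,0],"jaw":255},{"slide":[0.015,0,0],"twist":[0,0,0],"jaw":255},{"slide":[0.015,0,0],"twist":[0,0,0],"jaw":255},{"slide":[0.015,0,0],"twist":[0,0,0],"jaw":255},{"slide":[0.015,0,0],"twist":[0,0,0],"jaw":255},{"slide":[0.015,0,0],"twist":[0,0,0],"jaw":255},{"slide":[0.01,0,0],"twist":[0,0,0],"jaw":255},{"slide":[0,0,0],"twist":[0,0,0],"jaw":255},{"slide":[0,0,0],"twist":[0,0,0],"jaw":255},{"slide":[0,0,0],"twist":[0,0,0],"jaw":255}]'

```

```text
clock: 12.8
tool_pos: [0.5371, -0.1609, 0.0216]
tool_rot: [3.119, 0.376, 0.001]
force: [-0.4, 0.6, -0.6]
gripper_width: 0.0007
```

```bash
python3 -m crank '[{"slide":[0.015,0,0],"twist":[0,0,0],"jaw":255},{"slide":[0.015,0,0],"twist":[0,0,0],"jaw":255},{"slide":[0.015,0,0],"twist":[0,0,0],"jaw":255},{"slide":[0.015,0,0],"twist":[0,0,0],"jaw":255},{"slide":[0.015,0,0],"twist":[0,0,0],"jaw":255},{"slide":[0.015,0,0],"twist":[0,0,0],"jaw":255},{"slide":[0.01,0,0],"twist":[0,0,0],"jaw":255},{"slide":[0,0,0],"twist":[0,0,0],"jaw":255},{"slide":[0,0,0],"twist":[0,0,0],"jaw":255},{"slide":[0,0,0],"twist":[0,0,0],"jaw":255}]'

```

```text
clock: 13.63
tool_pos: [0.541, -0.1599, 0.0216]
tool_rot: [-3.119, -0.376, -0.0]
force: [0.5, 0.3, -0.9]
gripper_width: 0.0006
```

```bash
python3 -m crank '[{"slide":[0.015,0,0],"twist":[0,0,0],"jaw":255},{"slide":[0.015,0,0],"twist":[0,0,0],"jaw":255},{"slide":[0.015,0,0],"twist":[0,0,0],"jaw":255},{"slide":[0.015,0,0],"twist":[0,0,0],"jaw":255},{"slide":[0.015,0,0],"twist":[0,0,0],"jaw":255},{"slide":[0.015,0,0],"twist":[0,0,0],"jaw":255},{"slide":[0.01,0,0],"twist":[0,0,0],"jaw":255},{"slide":[0,0,0],"twist":[0,0,0],"jaw":255},{"slide":[0,0,0],"twist":[0,0,0],"jaw":255},{"slide":[0,0,0],"twist":[0,0,0],"jaw":255}]'

```

```text
clock: 14.47
tool_pos: [0.5449, -0.1589, 0.0216]
tool_rot: [-3.119, -0.376, -0.0]
force: [0.3, 0.3, 0.2]
gripper_width: 0.0006
```

```bash
python3 -m crank '[{"slide":[0.015,0,0],"twist":[0,0,0],"jaw":255},{"slide":[0.015,0,0],"twist":[0,0,0],"jaw":255},{"slide":[0.015,0,0],"twist":[0,0,0],"jaw":255},{"slide":[0.015,0,0],"twist":[0,0,0],"jaw":255},{"slide":[0.015,0,0],"twist":[0,0,0],"jaw":255},{"slide":[0.015,0,0],"twist":[0,0,0],"jaw":255},{"slide":[0.01,0,0],"twist":[0,0,0],"jaw":255},{"slide":[0,0,0],"twist":[0,0,0],"jaw":255},{"slide":[0,0,0],"twist":[0,0,0],"jaw":255},{"slide":[0,0,0],"twist":[0,0,0],"jaw":255}]'
python3 - <<'E'
from h import *
s=bot.read_state();print(w2jig(np.array([.639,-.163]),np.radians(13.74),s["tool_pos"]),s["force"])
cv2.imwrite("pics/w5.png",read_camera("wrist")[:, 120:520])
E
```

```text
clock: 15.3
tool_pos: [0.5456, -0.1587, 0.0212]
tool_rot: [-3.119, -0.374, 0.008]
force: [-6.5, -2.0, 4.1]
gripper_width: 0.0002
[[-89.6569  26.3567  21.2321]] [-6.514  -2.0056  4.1315]
```

View pics/w5.png

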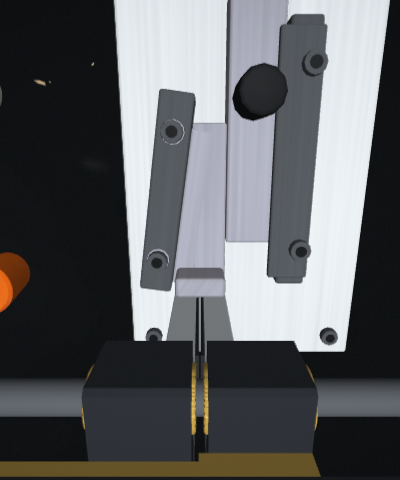

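Contact: the wedge lies between the ramp and the bar, with its pad at (200,283) on the fingers, and the force has begun to rise at about 2 N/mm. I now press to about 15 N.

```bash
python3 -m crank '[{"slide":[0.015,0,0],"twist":[0,0,0],"jaw":255},{"slide":[0.015,0,0],"twist":[0,0,0],"jaw":255},{"slide":[0.015,0,0],"twist":[0,0,0],"jaw":255},{"slide":[0.015,0,0],"twist":[0,0,0],"jaw":255},{"slide":[0.015,0,0],"twist":[0,0,0],"jaw":255},{"slide":[0,0,0],"twist":[0,0,0],"jaw":255},{"slide":[0,0,0],"twist":[0,0,0],"jaw":255},{"slide":[0,0,0],"twist":[0,0,0],"jaw":255},{"slide":[0,0,0],"twist":[0,0,0],"jaw":255},{"slide":[0,0,0],"twist":[0,0,0],"jaw":255}]'

```

```text
clock: 16.18
tool_pos: [0.5457, -0.1586, 0.0209]
tool_rot: [-3.118, -0.373, 0.016]
force: [-10.4, -2.9, 6.6]
gripper_width: 0.0005
```

```bash
python3 -m crank '[{"slide":[0.015,0,0],"twist":[0,0,0],"jaw":255},{"slide":[0.015,0,0],"twist":[0,0,0],"jaw":255},{"slide":[0.015,0,0],"twist":[0,0,0],"jaw":255},{"slide":[0.015,0,0],"twist":[0,0,0],"jaw":255},{"slide":[0.015,0,0],"twist":[0,0,0],"jaw":255},{"slide":[0,0,0],"twist":[0,0,0],"jaw":255},{"slide":[0,0,0],"twist":[0,0,0],"jaw":255},{"slide":[0,0,0],"twist":[0,0,0],"jaw":255},{"slide":[0,0,0],"twist":[0,0,0],"jaw":255},{"slide":[0,0,0],"twist":[0,0,0],"jaw":255}]'

```

```text
clock: 17.02
tool_pos: [0.5457, -0.1585, 0.0207]
tool_rot: [-3.118, -0.372, 0.024]
force: [-15.1, -3.2, 8.1]
gripper_width: 0.0007
```

```bash
python3 -m crank '[{"slide":[0,0,0],"twist":[0,0,0],"jaw":255},{"slide":[0,0,0],"twist":[0,0,0],"jaw":255},{"slide":[0,0,0],"twist":[0,0,0],"jaw":255},{"slide":[0,0,0],"twist":[0,0,0],"jaw":255},{"slide":[-0.05,0,0],"twist":[0,0,0],"jaw":255},{"slide":[-0.1,0,0],"twist":[0,0,0],"jaw":255},{"slide":[-0.2,0,0],"twist":[0,0,0],"jaw":255},{"slide":[-0.4,0,0],"twist":[0,0,0],"jaw":255},{"slide":[0,0,-0.3],"twist":[0,0,0],"jaw":255},{"slide":[0,0,-0.6],"twist":[0,0,0],"jaw":255}]'
python3 -m crank '[{"slide":[0,0,-0.6],"twist":[0,0,0],"jaw":255},{"slide":[0,0,-0.6],"twist":[0,0,0],"jaw":255},{"slide":[0.5,0,-0.4],"twist":[0,0,0],"jaw":255},{"slide":[0.5,0,0],"twist":[0,0,0],"jaw":255},{"slide":[0.5,0,0],"twist":[0,0,0],"jaw":255},{"slide":[0.3,0,0],"twist":[0,0,0],"jaw":255},{"slide":[0,0,0],"twist":[0,0,0],"jaw":255},{"slide":[0,0,0],"twist":[0,0,0],"jaw":255},{"slide":[0,0,0],"twist":[0,0,0],"jaw":255},{"slide":[0,0,0],"twist":[0,0,0],"jaw":255}]'
python3 - <<'E'
from h import *
cv2.imwrite("pics/w6.png",read_camera("wrist"))
m=camera_model("wrist");np.save("pics/w6m.npy",m,allow_pickle=True)
E
```

```text
clock: 17.85
tool_pos: [0.5239, -0.1632, 0.0567]
tool_rot: [-3.117, -0.375, 0.005]
force: [1.0, 0.2, 0.6]
gripper_width: 0.0003
clock: 18.68
tool_pos: [0.5943, -0.1472, 0.1218]
tool_rot: [3.119, 0.375, -0.001]
force: [0.2, -0.8, 0.3]
gripper_width: -0.0002
```

View pics/w6.png

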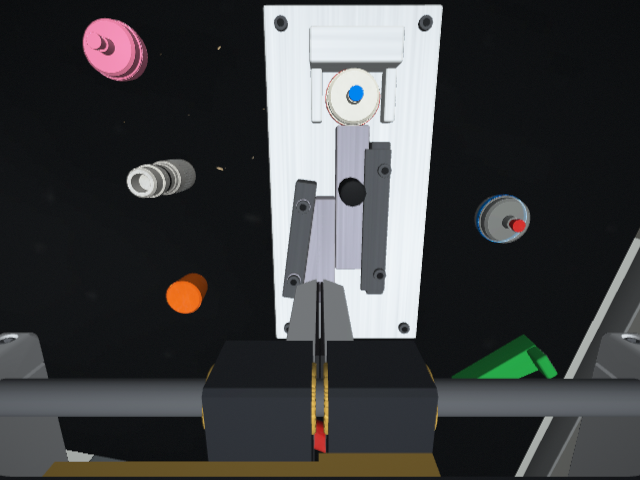

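The last look shows the cassette at (353,97) against the back stop, the bar front at (353,126) on it, the wedge still between ramp and bar, and the bystanders in place. Handing in.

```bash
python3 -c "
from workcell import bot
print(bot.hand_in())"
```

```text
the job is handed in; nothing more can be done
None
```

I slid the bar forward by its knob until the cassette was against the back stop, then pushed the wedge in until it jammed. I handed the job in at about 18.7 s; no verdict was reported.

- **Bar and cassette:** the force rose from about 2.4 N while sliding to about 6.8 N at the stop. The close-up there showed the cassette against the stop face and the bar on it. The wedge was still slack at that point.
- **Wedge:** it was felt to jam with its rear at about jig x -82 mm. I pressed it to about 15.4 N along the jig and held it for close to a second. The last reading, partway through the hold, was 17 N in all, under the 25 N limit. That includes an upward part of about 8 N that I did not explain.
- **Last check:** after I let go, the picture showed the cassette still at the stop, the bar on it, and the wedge flat and in place. The spare cassette, stopper, coupler and look-alikes looked unmoved; I judged that by eye only.
- **Not checked:** the clamping forces that remain (wedge on bar, bar on cassette) cannot be measured directly. I infer them from the 15 N push.

The cameras disagreed by 2 to 4 mm on the jig's position. I corrected for this with the wrist views and by feel.

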